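# Make up two spectacle repair job trays

## Robot

A 6-joint arm with a two-finger parallel gripper is mounted at the origin on the work surface. World frame = base frame: x ahead of the robot, y to its left, z up, the work surface at z = 0. Lengths are in m, angles in degrees, forces in N, time in s.
With the tool pointing down it reaches from about 0.35 to 0.875 m from the base axis. Payload 4.2 kg.
Tool frame: the origin (TCP) lies at the very end of the fingers, on their centre line; the grasp point (between the pads) lies 19 mm behind it; z points along the fingers, y is the line along which they close (so a half turn about z gives the same grasp; the last joint's range is limited). The gripper opens to 87 mm and grips with 3 to 60 N. Pads are 19 mm wide; open, the fingers measure 117 mm over their backs; the gripper's body (75 mm by 190 mm) begins 51 mm behind the grasp point.
Start: joints at [84.947, 22.042, 0.453, 0, -68.411, -14.817], TCP at [0.212, 0.588, 0.223] pointing down, gripper open.
Joint ranges: [-179.83, 179.83], [-69.29, 118.12], [-61.27, 80.66], [-181.25, 117.63], [-171.15, -9.14], [-177.46, 177.46]. Speed limits (degrees/s): [159.86, 159.86, 180, 180, 180, 180].

## Interface

Orientations are given as a 3x3 rotation matrix whose columns are the frame's x, y, z axes.
In Python, from station import * gives the robot as it stands.
- The arm moves only by the shell command python3 -m pendant 'ROWS'. ROWS is JSON, a list of rows, each an object of numbers: "x", "y", "z": the shift along the world's x, y, z normalised to -1 to 1, where 1 is 250 mm; "rx", "ry", "rz": the turn, a rotation vector about the world's x, y, z normalised to -1 to 1, where 1 is 180 degrees; "claw": the opening, from 0 (shut) to 1 (fully open). A call has exactly 8 rows; each row is the pose to reach, as a shift and turn from the pose commanded when the call began, turning the shorter way round; what a row does not reach only later rows make up. A row lasts 1/8 s, in which the tool goes at most 62.5 mm and 10.7 degrees, less where a joint would pass 70% of its speed; a pose out of reach is approached as far as the arm can. A call with a number of a shift or a turn outside -1 to 1 is refused whole. A call with a gripper value outside its range is refused whole. The fingers move at their own pace and stop on an object; the grip force is fixed at half the most. Time passes only in rows, so rows that repeat a pose let the fingers close, or fill a call up. It gives the time, the measured TCP pose, the force, the opening and the grip force at its end, in the units of the state.
- sense(): the state, without advancing time (a new reading comes with each control period).
- capture(name): name is "side" or "top"; returns a dict with "color" (384x512x3 uint8, red, green, blue), "mtx" (3x3 intrinsics, pixels), "k1" (the pictures are not rectified: a ray, as slopes to the right and down, at radius r is drawn at 1 + k1 r^2 times it, then the intrinsics apply), "world_to_cam" (4x4, takes a point from world to camera coordinates). Camera axes: x right, y up, looking along -z (the intrinsics and any distortion apply to the point x, -y, -z); pixel columns grow to the right and rows downward; lengths in m; the calibration is good to about 2 mm. A picture is of the moment at which its call begins. There is no depth.
- finish_job(): hands the job in; it is judged then, once.
Trained networks look in a picture, given as the dict that the camera call returned (one of the last four; its "shot" number tells which), for a name from the list of things; names that differ only in an ending like _2 or _b are one class to them, and where a whole thing is asked for, a point or a joint stands for the part that bears it (a point fixed in the world has none). Each returns a list of dicts, best first, with "conf" (0 to 1); they miss things now and then, are a little off and sometimes report something else, mostly with a low value. They report only what shows in the picture. A call takes as long as a camera call. They do not tell look-alikes from the thing itself.
- search_frame(picture, label): "centre" ([column, row] in pixels, amid what is visible of it).
- regions_of(picture, label): "region" (384x512 bool, what is visible of it) and "centre" ([column, row] in pixels, amid what is visible of it).
The state is a dict: "time_s": time; "joints": joint angles; "joint_velocities": joint speeds; "effort": joint torques, N m; "tcp_pos": TCP position; "ee_rot": TCP orientation; "wrist_force": force on the tool from outside, world axes, zero at the start; "moment": the same for the moment, N m; "gripper_width": opening from 0.0 (shut) to 1.0 (fully open); "gripper_force": force on a finger pad.
Only numpy, scipy, OpenCV 4.12 (cv2) and the standard library are available. Lean on these libraries where they do the work, as an engineer would, in place of code of your own. Each camera call takes 0.05 s, during which the arm holds its last target. There are 200 camera calls.

## Task

Make up the two repair jobs from the stock on the counter. The tray with the round wire frame is a nose-pad job: lay the slim-jawed pad-arm plier in its long tool bay and stand the low white pad pot in its small bay; the tray with the purple cat-eye frame is a hinge job: lay the screwdriver in its tool bay and stand the slim screw vial in its small bay. Set things down flat or upright on the bay floors rather than dropping them, and leave the frames, the broad-jawed plier and the glass bottle as they are.

Things in the scene. Friction and masses are not known exactly. Their poses are not given: they have to be found in the camera images.
- pad_arm_plier: Pad-arm plier, bare steel, lying flat: 126 mm long along own x, jaws to +x, handles to -x, 10 mm thick. Slim jaws 14 mm wide tapering to 9; joint block 20 mm wide, flanks parallel from x = -4 to +28 mm: grip it there across (own y) at x = +10 mm; centre of mass about x = +3; handles spread to 43 mm. Origin: mid-length, underside; z up. About 85 g.
- screwdriver: Hinge screwdriver lying down: 120 mm long along its own x; hexagonal aluminium handle 12 mm across flats with end cap from x = -60 to +20 mm, thin 3 mm blade to +x. Grip the handle across, at about x = -12 mm (centre of mass about x = -15 mm). Origin: on its axis at mid-length, 6 mm above what it lies on. About 30 g.
- pad_pot: Pot of nose pads: low white screw-lid pot, 40 mm diameter, 26 mm high, closed, standing. Origin: centre of its underside; z up. About 30 g.
- screw_vial: Screw vial: slim clear glass tube with black cap, 23 mm diameter, 48 mm high, closed, standing. Origin: centre of its underside; z up. About 25 g.
- tray_pads: Job tray holding the round wire frame (nose-pad job): fixed, slate grey, 144 (x) x 222 (y) mm; floor 4 mm thick, walls and dividers 12 mm high above the counter. Origin: centre of underside, z up; at yaw 0 its x points away from the robot. Bays, inner x by y mm, centre at own (x, y): frame bay 60 x 212 at (37, 0), tool bay 70 x 150 at (-32, -31), small bay 70 x 58 at (-32, 77).
- tray_hinge: Job tray holding the purple cat-eye frame (hinge job): fixed, slate grey, 144 (x) x 222 (y) mm; floor 4 mm thick, walls and dividers 12 mm high above the counter. Origin: centre of underside, z up; at yaw 0 its x points away from the robot. Bays, inner x by y mm, centre at own (x, y): frame bay 60 x 212 at (37, 0), tool bay 70 x 150 at (-32, -31), small bay 70 x 58 at (-32, 77).
- round_frame: Round thin steel-wire spectacle frame, in tray_pads. Loose, 22 g; lies in the frame bay on its folded sides, lenses up, about 20 mm high, 131 (own y) x 49 (own x) mm; origin at the underside below the bridge; z up, x towards the brow. To be left as it lies.
- cat_eye_frame: Purple acetate cat-eye spectacle frame, in tray_hinge. Loose, 32 g; lies in the frame bay on its folded sides, lenses up, about 20 mm high, 138 (own y) x 52 (own x) mm; origin at the underside below the bridge; z up, x towards the brow. To be left as it lies.
- broad_plier: Broad-jawed plier, not needed: dark steel, 30 mm wide square jaws with white nylon faces, black sleeved handles; 126 mm long along its own x, jaws to +x, 52 mm wide, 12 mm thick, loose. Origin: mid-length, underside. To be left as it lies.
- stopper_bottle: Empty glass stopper bottle, 50 mm diameter, 110 mm high, loose, standing at the robot's left. Origin: centre of its underside. To be left standing.
Not all that is in view belongs to the job. What is shaped like the pad_arm_plier but orange or pink is not meant.

How it is judged (in metres and radians):
At the end, for the whole second after the job is handed in: Plier and pad pot in the round frame's tray, screwdriver and vial in the cat-eye's: tools level (0.06 rad) on the tool-bay floor, pot and vial upright (0.08 rad) on the small-bay floor, heights within 3 mm, anywhere wholly inside the bay (walls leave 9 to 29 mm each way), released and at rest (x of pad_arm_plier in the frame of tray_pads between -0.059 and -0.005 m and y of pad_arm_plier in the frame of tray_pads between -0.049 and -0.013 m and z of pad_arm_plier in the frame of tray_pads between 0.001 and 0.007 m and angle between pad_arm_plier's own x axis and vertical between 1.5108 and 1.6308 rad and linear speed of each of pad_arm_plier, pad_pot, screwdriver, screw_vial below 0.02 m/s and angular speed of each of pad_arm_plier, pad_pot, screwdriver, screw_vial below 0.2 rad/s and x of pad_pot in the frame of tray_pads between -0.05 and -0.014 m and y of pad_pot in the frame of tray_pads between 0.065 and 0.089 m and z of pad_pot in the frame of tray_pads between 0.001 and 0.007 m and angle between each of pad_pot, screw_vial's own z axis and vertical below 0.08 rad and x of screwdriver in the frame of tray_hinge between -0.063 and -0.001 m and y of screwdriver in the frame of tray_hinge between -0.051 and -0.011 m and z of screwdriver in the frame of tray_hinge between 0.007 and 0.013 m and angle between screwdriver's own x axis and vertical between 1.5108 and 1.6308 rad and x of screw_vial in the frame of tray_hinge between -0.059 and -0.005 m and y of screw_vial in the frame of tray_hinge between 0.056 and 0.098 m and z of screw_vial in the frame of tray_hinge between 0.001 and 0.007 m); the robot touches nothing.
It fails at once if a frame in its tray is shifted by more than 15 mm (distance of any of cat_eye_frame, round_frame from where it was at the start of the episode above 0.015 m).
It fails at once if the broad-jawed plier is shifted by more than 20 mm (distance of broad_plier from where it was at the start of the episode above 0.02 m).
It fails at once if the glass bottle is shifted by more than 20 mm or tipped (distance of stopper_bottle from where it was at the start of the episode above 0.02 m or angle between stopper_bottle's own z axis and vertical above 0.3 rad).
It fails at once if a tool, the pot or the vial is dropped (falls free for more than about 25 mm) ((linear speed of pad_arm_plier above 0.7 m/s and contact force between the fingers and pad_arm_plier below 0.05 N) or (linear speed of screwdriver above 0.7 m/s and contact force between the fingers and screwdriver below 0.05 N) or (linear speed of pad_pot above 0.7 m/s and contact force between the fingers and pad_pot below 0.05 N) or (linear speed of screw_vial above 0.7 m/s and contact force between the fingers and screw_vial below 0.05 N)).
It also fails if it takes over 96 s, if anything falls off the work surface, if the arm or the gripper's body presses on something with over 40 N, if the wrist force passes 120 N, or if a joint passes its speed limit or range.

## Working session

There is one attempt and no reset: what is moved stays moved. The work goes in short steps, Python scripts to look and compute and a shell command to move; the robot and the scene stay as the last step left them, time stands still between calls to the robot, and variables do not carry over. Pictures are saved under pics/ and viewed, at most 14 in all, crops included, and the job is handed in when it is done.

```bash
ls; mkdir -p pics
python3 - <<'E'
from station import *
import cv2,numpy as np
for n in("top","side"):
    p=capture(n); cv2.imwrite(f"pics/{n}0.png",cv2.resize(p["color"][:,:,::-1],(800,600),interpolation=cv2.INTER_CUBIC))
    print(n,p["mtx"].tolist(),p["k1"],np.round(p["world_to_cam"],3).tolist())
    for l in("pad_arm_plier","screwdriver","pad_pot","screw_vial","tray_pads","tray_hinge","round_frame","cat_eye_frame","broad_plier","stopper_bottle"):
        print(l,[(np.round(d["centre"]).tolist(),round(d["conf"],2)) for d in search_frame(p,l)])
s=sense();print(s["time_s"],s["tcp_pos"],s["ee_rot"])
E
```

```text
pics
top [[422.17775272700317, 0.0, 247.58492801595256], [0.0, 422.17775272700317, 192.25475470127208], [0.0, 0.0, 1.0]] -0.012665586809119207 [[-0.012, -1.0, -0.023, 0.049], [0.99, -0.015, 0.137, -0.488], [-0.138, -0.021, 0.99, -1.183], [0.0, 0.0, 0.0, 1.0]]
pad_arm_plier [([303.0, 247.0], 0.8), ([229.0, 245.0], 0.79), ([192.0, 205.0], 0.73), ([161.0, 268.0], 0.52)]
screwdriver [([132.0, 207.0], 0.52)]
pad_pot [([388.0, 197.0], 0.58)]
screw_vial [([331.0, 202.0], 0.42)]
tray_pads [([211.0, 144.0], 0.79)]
tray_hinge [([301.0, 140.0], 0.86)]
round_frame [([210.0, 128.0], 0.97)]
cat_eye_frame [([307.0, 121.0], 0.62)]
broad_plier [([262.0, 196.0], 0.84)]
stopper_bottle [([119.0, 151.0], 0.88)]
side [[408.34550823807825, 0.0, 256.91319963080645], [0.0, 408.34550823807825, 187.56244467074515], [0.0, 0.0, 1.0]] -0.148079551699775 [[0.721, -0.693, -0.004, -0.332], [0.411, 0.423, 0.808, -0.239], [-0.558, -0.584, 0.589, -0.837], [0.0, 0.0, 0.0, 1.0]]
pad_arm_plier [([200.0, 209.0], 0.8), ([207.0, 171.0], 0.73), ([136.0, 185.0], 0.63), ([245.0, 252.0], 0.61)]
screwdriver [([203.0, 122.0], 0.38)]
pad_pot [([377.0, 276.0], 0.76)]
screw_vial [([314.0, 235.0], 0.65)]
tray_pads [([269.0, 162.0], 0.8)]
tray_hinge [([342.0, 199.0], 0.74)]
round_frame [([203.0, 120.0], 0.75), ([278.0, 152.0], 0.55), ([341.0, 196.0], 0.4)]
cat_eye_frame [([354.0, 183.0], 0.61)]
broad_plier [([256.0, 204.0], 0.65)]
stopper_bottle [([202.0, 119.0], 0.56)]
1.1 [0.21239446 0.58778638 0.2225429 ] [[ 9.40459660e-01 -3.39905323e-01 -7.75788577e-06]
 [-3.39905323e-01 -9.40459660e-01  8.66645269e-06]
 [-1.02417520e-05 -5.51350248e-06 -1.00000000e+00]]
```

View pics/top0.png

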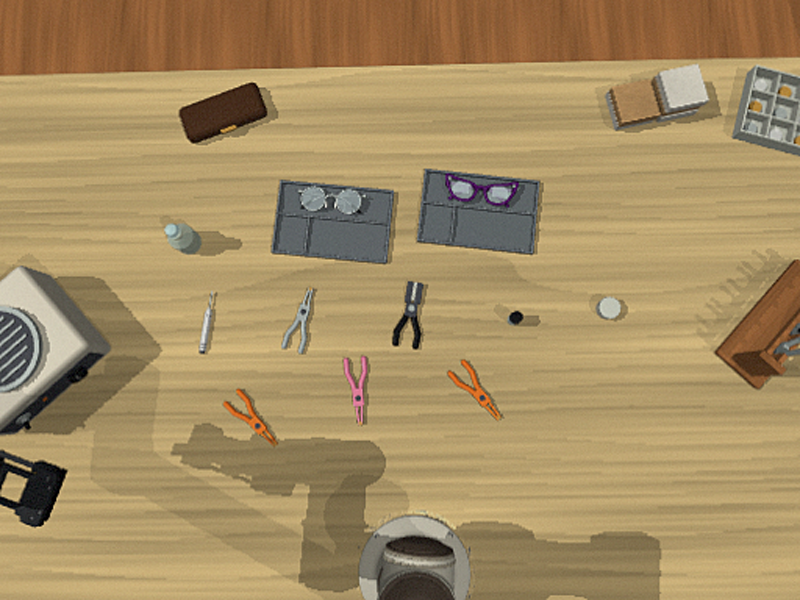

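View pics/side0.png

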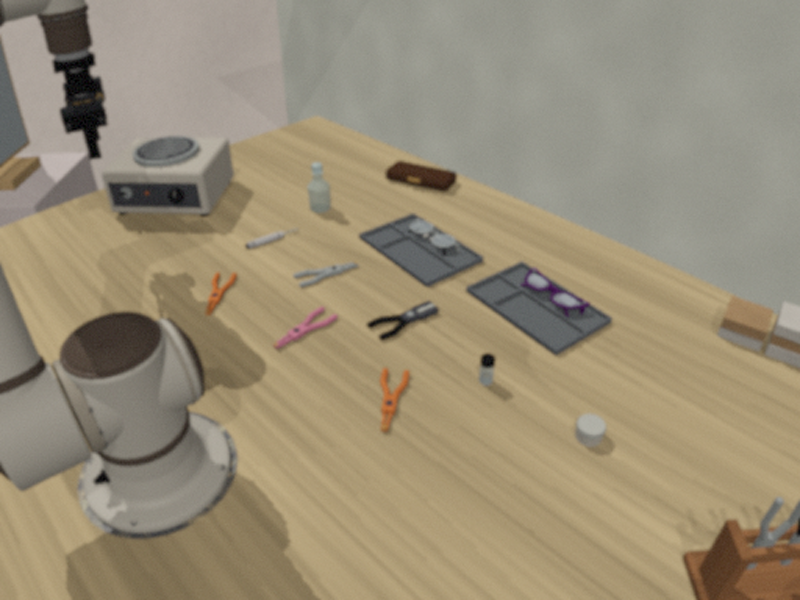

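The top view (800x600 px) shows:
- **Trays:** round-frame tray at (335,222), cat-eye tray at (478,212).
- **Plier candidates:** bare steel (300,320), orange (250,417) and (475,390), pink (357,390), dark broad-jawed (410,315). Only the bare-steel one at (300,320) fits.
- **Other stock:** screwdriver (206,325) with its blade pointing up in the picture, vial (516,317), pot (609,308).

Next I'll measure these and confirm with an enlarged crop.

```bash
cat > h.py <<'E'
from station import *
import cv2,numpy as np
def w(p,uv,z):
    uv=np.array(uv,float).reshape(-1,1,2)
    s=cv2.undistortPoints(uv,np.array(p["mtx"]),np.array([p["k1"],0,0,0.])).reshape(-1,2)
    T=np.array(p["world_to_cam"]);R,t=T[:3,:3],T[:3,3]
    d=np.c_[s[:,0],-s[:,1],-np.ones(len(s))]@R; c=-R.T@t
    return (c+d*((z-c[2])/d[:,2])[:,None])[:,:2]
def rect(p,m,z):
    v,u=np.nonzero(m); q=w(p,np.c_[u,v],z)
    (c,s,a)=cv2.minAreaRect((q*1000).astype(np.float32)); return np.round(c,1),np.round(s,1),round(a,1),q
def crop(p,x0,y0,x1,y1,k,f):
    cv2.imwrite(f,cv2.resize(p["color"][y0:y1,x0:x1,::-1],None,fx=k,fy=k,interpolation=cv2.INTER_CUBIC))
E
python3 - <<'E'
from h import *
p=capture("top"); crop(p,110,90,350,270,3.3,"pics/c1.png")
Z=dict(pad_arm_plier=.005,screwdriver=.006,tray_pads=.012,tray_hinge=.012,pad_pot=.026,screw_vial=.048,broad_plier=.006,round_frame=.015,cat_eye_frame=.015,stopper_bottle=.06)
for l,z in Z.items():
    for d in regions_of(p,l):
        m=d["region"]; r=rect(p,m,z); q=r[3]; mu=q.mean(0); e,V=np.linalg.eigh(np.cov((q-mu).T)); 
        print(l,round(d["conf"],2),np.round(d["centre"]),r[:3],"mean",np.round(mu*1000),"axis",round(np.degrees(np.arctan2(V[1,1],V[0,1])),1))
E
```

```text
pad_arm_plier 0.84 [164. 270.] (array([274.7, 291. ]), array([123.5,  42.5]), 45.8) mean [272. 292.] axis -139.9
pad_arm_plier 0.64 [192. 207.] (array([459.2, 208.9]), array([ 44.5, 116.8]), 76.4) mean [453. 209.] axis 161.6
pad_arm_plier 0.64 [214. 126.] (array([691.7, 147.6]), array([125.3,  47.9]), 83.8) mean [691. 148.] axis 84.6
pad_arm_plier 0.6 [228. 248.] (array([339.2, 104.1]), array([40.9, 92.2]), 89.8) mean [339. 102.] axis -175.1
tray_pads 0.94 [213. 143.] (array([646. , 145.6]), array([222.6, 148.2]), 83.4) mean [640. 144.] axis 84.5
tray_hinge 0.64 [306. 140.] (array([ 661.5, -132.8]), array([226.8, 150.8]), 83.4) mean [ 655. -132.] axis 82.7
pad_pot 0.75 [389. 198.] (array([ 469.3, -364.2]), array([39.9, 43.8]), 42.4) mean [ 470. -365.] axis 115.3
screw_vial 0.43 [328. 203.] (array([ 451.4, -188.2]), array([21.8, 30.4]), 43.7) mean [ 451. -188.] axis 126.5
broad_plier 0.85 [259. 202.] (array([466. ,  -1.1]), array([ 50.4, 123.7]), 78.0) mean [467.   0.] axis 169.7
round_frame 0.69 [210. 129.] (array([689. , 146.5]), array([124.3,  47.6]), 83.8) mean [689. 148.] axis 83.8
round_frame 0.67 [130. 210.] (array([439.9, 384.6]), array([12.7, 80.6]), 82.0) mean [441. 385.] axis 172.0
cat_eye_frame 0.95 [308. 120.] (array([ 701.4, -138.4]), array([139.2,  49.7]), 80.8) mean [ 701. -138.] axis 81.0
stopper_bottle 0.39 [304. 119.] (array([ 686.6, -129.9]), array([133.3,  50.1]), 80.2) mean [ 688. -130.] axis 81.3
```

View pics/c1.png

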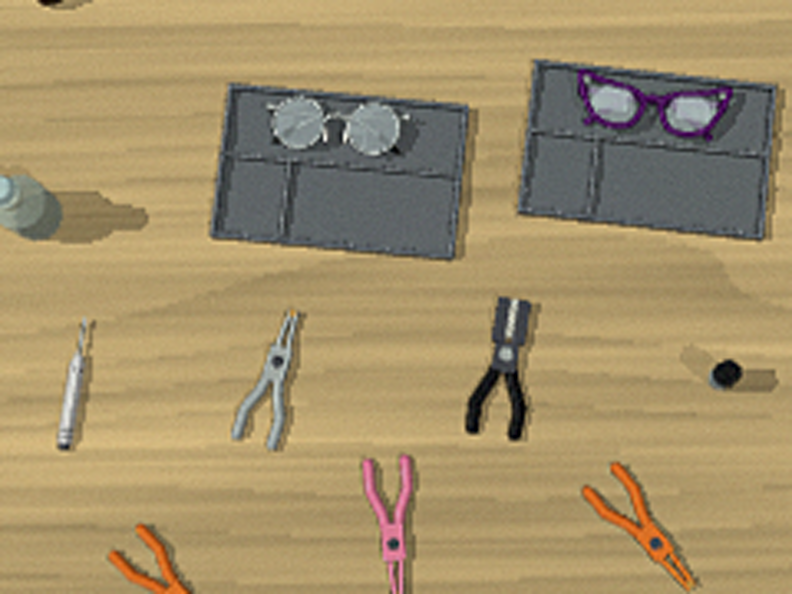

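The crop shows the bare-steel slim-jawed plier at crop pixel (277,361), jaws up at (295,312) and handle ends at (238,437) and (275,447). The screwdriver runs from cap (65,448) to tip (88,322). The orange and pink pliers are lower down, and the black nylon-jawed plier is at (505,360). This confirms the steel one.

Run:
```python
from h import *
p=capture("top")
f=lambda pts,z:np.round(w(p,np.array(pts)/3.3+[110,90]-0.35,z)*1000,1)
def ax(a,b): d=b-a; return round(float(np.degrees(np.arctan2(d[1],d[0]))),1), round(float(np.hypot(*d)),1)
P=f([(295,312),(256,442),(277,361)],.008); print("plier tip,mid handle,pivot",P.tolist(),ax(P[1],P[0]))
S=f([(65,448),(88,322),(78,358)],.006); print("sd cap,tip,handle end",S.tolist(),ax(S[0],S[1]))
print("vial",f([(726,374)],.048))
for n,c in(("pads",[(230,84),(468,104),(455,258),(212,236)]),("hinge",[(534,60),(777,86),(765,240),(520,212)])):
    c=f(c,.012); o=c.mean(0); yaw=np.mean([ax(c[1],c[0])[0]-90,ax(c[2],c[3])[0]-90,ax(c[2],c[1])[0],ax(c[3],c[0])[0]])
    y=np.radians(yaw);R=np.array([[np.cos(y),-np.sin(y)],[np.sin(y),np.cos(y)]])
    print(n,o,round(yaw,1),[np.round(o+R@[a,b],1).tolist() for a,b in((-32,-31),(-32,77))],ax(c[1],c[0]),ax(c[2],c[1]))
# side-view check
q=capture("side")
for l,z in(("pad_pot",.013),("screw_vial",.024),("tray_pads",.006),("tray_hinge",.006)):
    for d in regions_of(q,l)[:1]: print(l,d["conf"],np.round(w(q,d["centre"],z)*1000,1), rect(q,d["region"],z)[:3])
```

```text
plier tip,mid handle,pivot [[518.8, 185.9], [402.7, 220.2], [474.7, 201.9]] (-16.5, 121.1)
sd cap,tip,handle end [[399.7, 391.4], [512.9, 373.5], [480.3, 381.7]] (-9.0, 114.6)
vial [[ 452.8 -190.1]]
pads [648.  144.2] -5.9 [[613.0, 116.7], [624.1, 224.1]] (83.9, 219.2) (-5.4, 143.2)
hinge [ 662.525 -134.675] -7.0 [[627.0, -161.5], [640.2, -54.3]] (82.5, 221.9) (-6.8, 143.4)
pad_pot 0.75 [[ 461.5 -372.2]] (array([ 471.3, -369.6]), array([60.3, 42. ]), 34.3)
screw_vial 0.76 [[ 457.6 -197. ]] (array([ 452.2, -191.5]), array([73.6, 21.1]), 39.8)
tray_pads 0.8 [[629.  120.6]] (array([649.5, 149.5]), array([244.1, 161.4]), 83.0)
tray_hinge 0.89 [[ 645.3 -142. ]] (array([ 665.1, -133.7]), array([233.6, 156.5]), 82.6)
```

Going above the screwdriver first, with a partly open gripper.

```bash
python3 -m pendant '[{"x":0.938,"y":-0.815,"rz":0.06,"claw":0.5},{"x":0.938,"y":-0.815,"rz":0.06,"claw":0.5},{"x":0.938,"y":-0.815,"rz":0.06,"claw":0.5},{"x":0.938,"y":-0.815,"rz":0.06,"claw":0.5},{"x":0.938,"y":-0.815,"rz":0.06,"claw":0.5},{"x":0.938,"y":-0.815,"rz":0.06,"claw":0.5},{"x":0.938,"y":-0.815,"z":-0.65,"rz":0.06,"claw":0.5},{"x":0.938,"y":-0.815,"z":-0.65,"rz":0.06,"claw":0.5}]'
python3 - <<'E'
from h import *
q=capture("side");p=capture("top")
a=cv2.resize(q["color"][90:190,100:250,::-1],(798,532),interpolation=cv2.INTER_CUBIC)
b=cv2.resize(p["color"][130:270,50:200,::-1],None,fx=2.6,fy=2.6,interpolation=cv2.INTER_CUBIC)
a=cv2.resize(a,(400,364));cv2.imwrite("pics/s1.png",np.hstack([a,b[:364]]))
E
```

```text
$[0]: bad value
```

View pics/s1.png

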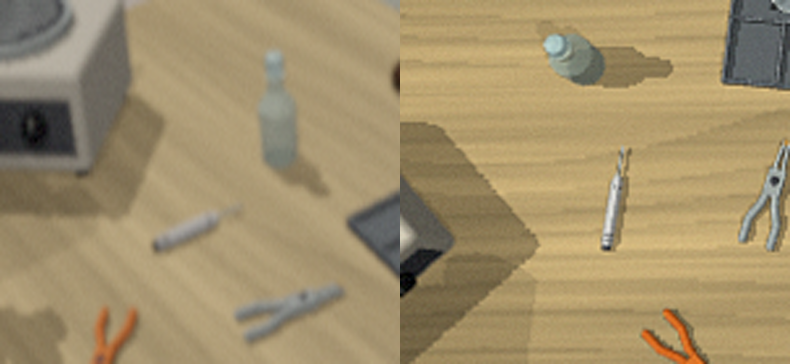

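The call was refused and nothing moved; the picture shows the screwdriver still free at (615,200). I'll send rows with all the keys.

```bash
python3 -m pendant '[{"x":0.938,"y":-0.815,"z":0,"rx":0,"ry":0,"rz":0.06,"claw":0.5},{"x":0.938,"y":-0.815,"z":0,"rx":0,"ry":0,"rz":0.06,"claw":0.5},{"x":0.938,"y":-0.815,"z":0,"rx":0,"ry":0,"rz":0.06,"claw":0.5},{"x":0.938,"y":-0.815,"z":0,"rx":0,"ry":0,"rz":0.06,"claw":0.5},{"x":0.938,"y":-0.815,"z":0,"rx":0,"ry":0,"rz":0.06,"claw":0.5},{"x":0.938,"y":-0.815,"z":0,"rx":0,"ry":0,"rz":0.06,"claw":0.5},{"x":0.938,"y":-0.815,"z":-0.65,"rx":0,"ry":0,"rz":0.06,"claw":0.5},{"x":0.938,"y":-0.815,"z":-0.65,"rx":0,"ry":0,"rz":0.06,"claw":0.5}]'
```

```text
time_s: 3.05
tcp_pos: [0.4469, 0.385, 0.0972]
ee_rot: [[0.988, -0.157, 0.002], [-0.157, -0.988, 0.003], [0.001, -0.003, -1.0]]
wrist_force: [0.6, 0.3, -1.0]
gripper_width: 0.502
gripper_force: 0.0
```

Run:
```python
from h import *
q=capture("side");p=capture("top"); print(sense()["tcp_pos"])
a=cv2.resize(q["color"][70:170,120:250,::-1],None,fx=3.1,fy=3.64,interpolation=cv2.INTER_CUBIC)
b=cv2.resize(p["color"][130:270,50:200,::-1],None,fx=2.6,fy=2.6,interpolation=cv2.INTER_CUBIC)
cv2.imwrite("pics/s2.png",np.hstack([a[:364],b[:364]]))
```

```text
[0.44276261 0.38026803 0.09072729]
```

View pics/s2.png

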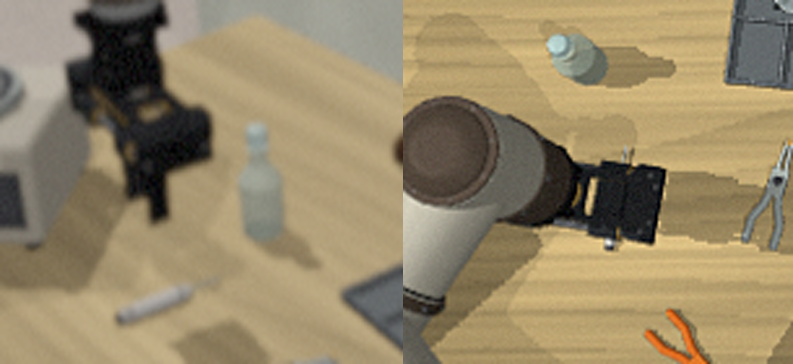

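The side view shows the gripper above the screwdriver, clear of the heater. The top view shows the handle passing under the fingers. Descending.

```bash
python3 -m pendant '[{"x":0,"y":0,"z":-0.1,"rx":0,"ry":0,"rz":0,"claw":0.5},{"x":0,"y":0,"z":-0.2,"rx":0,"ry":0,"rz":0,"claw":0.5},{"x":0,"y":0,"z":-0.28,"rx":0,"ry":0,"rz":0,"claw":0.5},{"x":0,"y":0,"z":-0.34,"rx":0,"ry":0,"rz":0,"claw":0.5},{"x":0,"y":0,"z":-0.36,"rx":0,"ry":0,"rz":0,"claw":0.5},{"x":0,"y":0,"z":-0.36,"rx":0,"ry":0,"rz":0,"claw":0.5},{"x":0,"y":0,"z":-0.36,"rx":0,"ry":0,"rz":0,"claw":0.5},{"x":0,"y":0,"z":-0.36,"rx":0,"ry":0,"rz":0,"claw":0.5}]'
```

```text
time_s: 4.15
tcp_pos: [0.4472, 0.3844, 0.0083]
ee_rot: [[0.988, -0.158, 0.001], [-0.158, -0.988, 0.001], [0.001, -0.001, -1.0]]
wrist_force: [-0.8, 0.9, 1.0]
gripper_width: 0.504
gripper_force: 0.0
```

```bash
python3 -m pendant '[{"x":0,"y":0,"z":-0.024,"rx":0,"ry":0,"rz":0,"claw":0.5},{"x":0,"y":0,"z":-0.024,"rx":0,"ry":0,"rz":0,"claw":0},{"x":0,"y":0,"z":-0.024,"rx":0,"ry":0,"rz":0,"claw":0},{"x":0,"y":0,"z":-0.024,"rx":0,"ry":0,"rz":0,"claw":0},{"x":0,"y":0,"z":-0.024,"rx":0,"ry":0,"rz":0,"claw":0},{"x":0,"y":0,"z":-0.024,"rx":0,"ry":0,"rz":0,"claw":0},{"x":0,"y":0,"z":-0.024,"rx":0,"ry":0,"rz":0,"claw":0},{"x":0,"y":0,"z":-0.024,"rx":0,"ry":0,"rz":0,"claw":0}]'
```

```text
time_s: 5.15
tcp_pos: [0.447, 0.3841, 0.0016]
ee_rot: [[0.988, -0.158, 0.0], [-0.158, -0.988, 0.0], [0.0, -0.0, -1.0]]
wrist_force: [0.3, -0.2, -0.5]
gripper_width: 0.143
gripper_force: 30.0
```

```bash
python3 -m pendant '[{"x":0,"y":0,"z":0.1,"rx":0,"ry":0,"rz":0,"claw":0},{"x":0,"y":0,"z":0.3,"rx":0,"ry":0,"rz":0,"claw":0},{"x":0,"y":0,"z":0.5,"rx":0,"ry":0,"rz":0,"claw":0},{"x":0,"y":-0.15,"z":0.6,"rx":0,"ry":0,"rz":-0.04,"claw":0},{"x":0.05,"y":-0.35,"z":0.6,"rx":0,"ry":0,"rz":-0.09,"claw":0},{"x":0.1,"y":-0.55,"z":0.6,"rx":0,"ry":0,"rz":-0.14,"claw":0},{"x":0.15,"y":-0.75,"z":0.6,"rx":0,"ry":0,"rz":-0.19,"claw":0},{"x":0.2,"y":-0.95,"z":0.6,"rx":0,"ry":0,"rz":-0.24,"claw":0}]'
python3 -m pendant '[{"x":0.08,"y":-0.2,"z":0,"rx":0,"ry":0,"rz":-0.05,"claw":0},{"x":0.16,"y":-0.4,"z":0,"rx":0,"ry":0,"rz":-0.1,"claw":0},{"x":0.24,"y":-0.6,"z":0,"rx":0,"ry":0,"rz":-0.15,"claw":0},{"x":0.32,"y":-0.8,"z":0,"rx":0,"ry":0,"rz":-0.2,"claw":0},{"x":0.4,"y":-0.9,"z":0,"rx":0,"ry":0,"rz":-0.249,"claw":0},{"x":0.46,"y":-0.95,"z":0,"rx":0,"ry":0,"rz":-0.249,"claw":0},{"x":0.5,"y":-1,"z":0,"rx":0,"ry":0,"rz":-0.249,"claw":0},{"x":0.526,"y":-1,"z":0,"rx":0,"ry":0,"rz":-0.249,"claw":0}]'
```

```text
time_s: 6.15
tcp_pos: [0.4969, 0.1449, 0.1517]
ee_rot: [[0.608, -0.794, 0.0], [-0.794, -0.608, 0.0], [-0.0, -0.0, -1.0]]
wrist_force: [-0.8, -0.2, -0.6]
gripper_width: 0.14
gripper_force: 30.0
time_s: 7.15
tcp_pos: [0.6285, -0.104, 0.1512]
ee_rot: [[-0.124, -0.992, -0.001], [-0.992, 0.124, 0.0], [-0.0, 0.001, -1.0]]
wrist_force: [0.5, 0.3, 0.1]
gripper_width: 0.139
gripper_force: 30.0
```

```bash
python3 -m pendant '[{"x":0,"y":-0.12,"z":0,"rx":0,"ry":0,"rz":0,"claw":0},{"x":0,"y":-0.185,"z":-0.1,"rx":0,"ry":0,"rz":0,"claw":0},{"x":0,"y":-0.185,"z":-0.25,"rx":0,"ry":0,"rz":0,"claw":0},{"x":0,"y":-0.185,"z":-0.37,"rx":0,"ry":0,"rz":0,"claw":0},{"x":0,"y":-0.185,"z":-0.46,"rx":0,"ry":0,"rz":0,"claw":0},{"x":0,"y":-0.185,"z":-0.5,"rx":0,"ry":0,"rz":0,"claw":0},{"x":0,"y":-0.185,"z":-0.5,"rx":0,"ry":0,"rz":0,"claw":0},{"x":0,"y":-0.185,"z":-0.5,"rx":0,"ry":0,"rz":0,"claw":0}]'
python3 - <<'E'
from h import *
q=capture("side");p=capture("top"); print(sense()["tcp_pos"])
a=cv2.resize(q["color"][130:240,280:420,::-1],None,fx=2.8,fy=3.3,interpolation=cv2.INTER_CUBIC)
b=cv2.resize(p["color"][80:210,240:370,::-1],None,fx=2.8,fy=2.8,interpolation=cv2.INTER_CUBIC)
cv2.imwrite("pics/s3.png",np.hstack([a[:363],b[:363]]))
E
```

```text
time_s: 8.15
tcp_pos: [0.6293, -0.1495, 0.0278]
ee_rot: [[-0.123, -0.992, 0.002], [-0.992, 0.123, -0.0], [-0.0, -0.002, -1.0]]
wrist_force: [-1.0, -0.6, 0.0]
gripper_width: 0.139
gripper_force: 30.0
[ 0.6291641  -0.14964655  0.02781658]
```

View pics/s3.png

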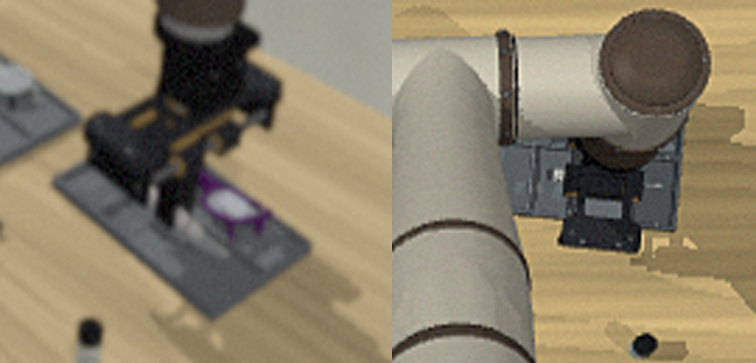

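The screwdriver hangs over the hinge tray's tool bay, parallel to the divider and clear of the frame. Lowering and releasing.

```bash
python3 -m pendant '[{"x":0,"y":0,"z":-0.04,"rx":0,"ry":0,"rz":0,"claw":0},{"x":0,"y":0,"z":-0.07,"rx":0,"ry":0,"rz":0,"claw":0},{"x":0,"y":0,"z":-0.083,"rx":0,"ry":0,"rz":0,"claw":0},{"x":0,"y":0,"z":-0.083,"rx":0,"ry":0,"rz":0,"claw":0},{"x":0,"y":0,"z":-0.083,"rx":0,"ry":0,"rz":0,"claw":0},{"x":0,"y":0,"z":-0.083,"rx":0,"ry":0,"rz":0,"claw":0},{"x":0,"y":0,"z":-0.083,"rx":0,"ry":0,"rz":0,"claw":0},{"x":0,"y":0,"z":-0.083,"rx":0,"ry":0,"rz":0,"claw":0}]'
python3 -m pendant '[{"x":0,"y":0,"z":0,"rx":0,"ry":0,"rz":0,"claw":0.3},{"x":0,"y":0,"z":0,"rx":0,"ry":0,"rz":0,"claw":0.3},{"x":0,"y":0,"z":0,"rx":0,"ry":0,"rz":0,"claw":0.3},{"x":0,"y":0,"z":0.1,"rx":0,"ry":0,"rz":0,"claw":0.3},{"x":0,"y":0,"z":0.25,"rx":0,"ry":0,"rz":0,"claw":0.3},{"x":0,"y":0,"z":0.4,"rx":0,"ry":0,"rz":0,"claw":0.3},{"x":0,"y":0,"z":0.5,"rx":0,"ry":0,"rz":0,"claw":0.5},{"x":0,"y":0,"z":0.5,"rx":0,"ry":0,"rz":0,"claw":0.5}]'
```

```text
time_s: 9.25
tcp_pos: [0.6284, -0.1497, 0.0057]
ee_rot: [[-0.123, -0.992, 0.0], [-0.992, 0.123, 0.0], [-0.0, -0.0, -1.0]]
wrist_force: [0.2, 0.1, -0.8]
gripper_width: 0.14
gripper_force: 30.0
time_s: 10.25
tcp_pos: [0.6299, -0.1498, 0.1335]
ee_rot: [[-0.123, -0.992, 0.006], [-0.992, 0.123, -0.0], [-0.0, -0.006, -1.0]]
wrist_force: [-0.8, -1.6, -0.4]
gripper_width: 0.44
gripper_force: 0.0
```

```bash
python3 -m pendant '[{"x":-0.2,"y":-0.05,"z":0,"rx":0,"ry":0,"rz":0,"claw":0.6},{"x":-0.4,"y":-0.1,"z":0,"rx":0,"ry":0,"rz":0,"claw":0.6},{"x":-0.6,"y":-0.14,"z":0,"rx":0,"ry":0,"rz":0,"claw":0.6},{"x":-0.706,"y":-0.161,"z":0,"rx":0,"ry":0,"rz":0,"claw":0.6},{"x":-0.706,"y":-0.161,"z":-0.08,"rx":0,"ry":0,"rz":0,"claw":0.6},{"x":-0.706,"y":-0.161,"z":-0.12,"rx":0,"ry":0,"rz":0,"claw":0.6},{"x":-0.706,"y":-0.161,"z":-0.12,"rx":0,"ry":0,"rz":0,"claw":0.6},{"x":-0.706,"y":-0.161,"z":-0.12,"rx":0,"ry":0,"rz":0,"claw":0.6}]'
python3 - <<'E'
from h import *
q=capture("side");p=capture("top"); print(sense()["tcp_pos"])
a=cv2.resize(q["color"][130:260,260:420,::-1],None,fx=2.5,fy=2.8,interpolation=cv2.INTER_CUBIC)
b=cv2.resize(p["color"][80:210,240:370,::-1],None,fx=2.8,fy=2.8,interpolation=cv2.INTER_CUBIC)
cv2.imwrite("pics/s4.png",np.hstack([a[:363],b[:363]]))
for d in regions_of(p,"screwdriver")[:2]: print(d["conf"],rect(p,d["region"],.01)[:3])
E
```

```text
time_s: 11.25
tcp_pos: [0.4525, -0.1899, 0.1008]
ee_rot: [[-0.123, -0.992, 0.0], [-0.992, 0.123, -0.0], [0.0, -0.0, -1.0]]
wrist_force: [-0.2, 0.1, 0.3]
gripper_width: 0.603
gripper_force: 0.0
[ 0.45248439 -0.18992599  0.10109694]
```

View pics/s4.png

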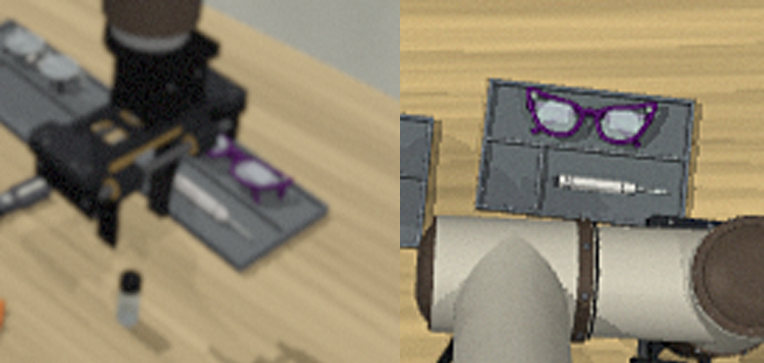

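The screwdriver lies flat and centred in the tool bay, top view (610,185). The vial at (128,297) in the side view is below and between the fingers.

```bash
python3 -m pendant '[{"x":0,"y":0,"z":-0.1,"rx":0,"ry":0,"rz":0,"claw":0.6},{"x":0,"y":0,"z":-0.2,"rx":0,"ry":0,"rz":0,"claw":0.6},{"x":0,"y":0,"z":-0.29,"rx":0,"ry":0,"rz":0,"claw":0.6},{"x":0,"y":0,"z":-0.323,"rx":0,"ry":0,"rz":0,"claw":0.6},{"x":0,"y":0,"z":-0.323,"rx":0,"ry":0,"rz":0,"claw":0.6},{"x":0,"y":0,"z":-0.323,"rx":0,"ry":0,"rz":0,"claw":0.6},{"x":0,"y":0,"z":-0.323,"rx":0,"ry":0,"rz":0,"claw":0.6},{"x":0,"y":0,"z":-0.323,"rx":0,"ry":0,"rz":0,"claw":0.3}]'
python3 -m pendant '[{"x":0,"y":0,"z":0,"rx":0,"ry":0,"rz":0,"claw":0},{"x":0,"y":0,"z":0,"rx":0,"ry":0,"rz":0,"claw":0},{"x":0,"y":0,"z":0,"rx":0,"ry":0,"rz":0,"claw":0},{"x":0,"y":0,"z":0,"rx":0,"ry":0,"rz":0,"claw":0},{"x":0,"y":0,"z":0,"rx":0,"ry":0,"rz":0,"claw":0},{"x":0,"y":0,"z":0,"rx":0,"ry":0,"rz":0,"claw":0},{"x":0,"y":0,"z":0,"rx":0,"ry":0,"rz":0,"claw":0},{"x":0,"y":0,"z":0,"rx":0,"ry":0,"rz":0,"claw":0}]'
```

```text
time_s: 12.4
tcp_pos: [0.4522, -0.19, 0.0206]
ee_rot: [[-0.123, -0.992, 0.001], [-0.992, 0.123, -0.0], [-0.0, -0.001, -1.0]]
wrist_force: [0.7, -0.2, -0.4]
gripper_width: 0.546
gripper_force: 0.0
time_s: 13.4
tcp_pos: [0.4519, -0.19, 0.02]
ee_rot: [[-0.123, -0.992, -0.0], [-0.992, 0.123, -0.0], [0.0, 0.0, -1.0]]
wrist_force: [-0.0, 0.2, 0.1]
gripper_width: 0.245
gripper_force: 29.9
```

```bash
python3 -m pendant '[{"x":0,"y":0,"z":0.12,"rx":0,"ry":0,"rz":0,"claw":0},{"x":0,"y":0,"z":0.3,"rx":0,"ry":0,"rz":0,"claw":0},{"x":0.12,"y":0.1,"z":0.4,"rx":0,"ry":0,"rz":0,"claw":0},{"x":0.3,"y":0.22,"z":0.4,"rx":0,"ry":0,"rz":0,"claw":0},{"x":0.48,"y":0.35,"z":0.4,"rx":0,"ry":0,"rz":0,"claw":0},{"x":0.64,"y":0.46,"z":0.4,"rx":0,"ry":0,"rz":0,"claw":0},{"x":0.753,"y":0.543,"z":0.4,"rx":0,"ry":0,"rz":0,"claw":0},{"x":0.753,"y":0.543,"z":0.4,"rx":0,"ry":0,"rz":0,"claw":0}]'
python3 -m pendant '[{"x":0,"y":0,"z":-0.1,"rx":0,"ry":0,"rz":0,"claw":0},{"x":0,"y":0,"z":-0.22,"rx":0,"ry":0,"rz":0,"claw":0},{"x":0,"y":0,"z":-0.31,"rx":0,"ry":0,"rz":0,"claw":0},{"x":0,"y":0,"z":-0.35,"rx":0,"ry":0,"rz":0,"claw":0},{"x":0,"y":0,"z":-0.37,"rx":0,"ry":0,"rz":0,"claw":0},{"x":0,"y":0,"z":-0.382,"rx":0,"ry":0,"rz":0,"claw":0},{"x":0,"y":0,"z":-0.382,"rx":0,"ry":0,"rz":0,"claw":0},{"x":0,"y":0,"z":-0.382,"rx":0,"ry":0,"rz":0,"claw":0}]'
```

```text
time_s: 14.4
tcp_pos: [0.6416, -0.0526, 0.1192]
ee_rot: [[-0.121, -0.993, -0.0], [-0.993, 0.121, -0.0], [0.0, 0.0, -1.0]]
wrist_force: [-1.5, -0.2, -0.5]
gripper_width: 0.253
gripper_force: 29.9
time_s: 15.4
tcp_pos: [0.6405, -0.0542, 0.0252]
ee_rot: [[-0.123, -0.992, 0.001], [-0.992, 0.123, 0.0], [-0.0, -0.001, -1.0]]
wrist_force: [0.4, 0.2, -1.1]
gripper_width: 0.247
gripper_force: 29.9
```

```bash
python3 -m pendant '[{"x":0,"y":0,"z":-0.002,"rx":0,"ry":0,"rz":0,"claw":0},{"x":0,"y":0,"z":-0.002,"rx":0,"ry":0,"rz":0,"claw":0.4},{"x":0,"y":0,"z":-0.002,"rx":0,"ry":0,"rz":0,"claw":0.4},{"x":0,"y":0,"z":-0.002,"rx":0,"ry":0,"rz":0,"claw":0.4},{"x":0,"y":0,"z":0.08,"rx":0,"ry":0,"rz":0,"claw":0.4},{"x":0,"y":0,"z":0.2,"rx":0,"ry":0,"rz":0,"claw":0.4},{"x":0,"y":0,"z":0.35,"rx":0,"ry":0,"rz":0,"claw":0.4},{"x":0,"y":0,"z":0.45,"rx":0,"ry":0,"rz":0,"claw":0.8}]'
```

```text
time_s: 16.4
tcp_pos: [0.6408, -0.0542, 0.1391]
ee_rot: [[-0.123, -0.992, 0.002], [-0.992, 0.123, 0.0], [-0.0, -0.002, -1.0]]
wrist_force: [0.1, -0.1, 0.8]
gripper_width: 0.454
gripper_force: 0.0
```

```bash
python3 -m pendant '[{"x":-0.1,"y":-0.18,"z":0,"rx":0,"ry":0,"rz":0,"claw":0.8},{"x":-0.2,"y":-0.36,"z":0,"rx":0,"ry":0,"rz":0,"claw":0.8},{"x":-0.3,"y":-0.54,"z":0,"rx":0,"ry":0,"rz":0,"claw":0.8},{"x":-0.4,"y":-0.72,"z":0,"rx":0,"ry":0,"rz":0,"claw":0.8},{"x":-0.5,"y":-0.88,"z":0,"rx":0,"ry":0,"rz":0,"claw":0.8},{"x":-0.6,"y":-1,"z":0,"rx":0,"ry":0,"rz":0,"claw":0.8},{"x":-0.685,"y":-1,"z":0,"rx":0,"ry":0,"rz":0,"claw":0.8},{"x":-0.685,"y":-1,"z":0,"rx":0,"ry":0,"rz":0,"claw":0.8}]'
python3 -m pendant '[{"x":0,"y":-0.12,"z":0,"rx":0,"ry":0,"rz":0,"claw":0.8},{"x":0,"y":-0.243,"z":0,"rx":0,"ry":0,"rz":0,"claw":0.8},{"x":0,"y":-0.243,"z":-0.12,"rx":0,"ry":0,"rz":0,"claw":0.8},{"x":0,"y":-0.243,"z":-0.24,"rx":0,"ry":0,"rz":0,"claw":0.8},{"x":0,"y":-0.243,"z":-0.3,"rx":0,"ry":0,"rz":0,"claw":0.8},{"x":0,"y":-0.243,"z":-0.3,"rx":0,"ry":0,"rz":0,"claw":0.8},{"x":0,"y":-0.243,"z":-0.3,"rx":0,"ry":0,"rz":0,"claw":0.8},{"x":0,"y":-0.243,"z":-0.3,"rx":0,"ry":0,"rz":0,"claw":0.8}]'
python3 - <<'E'
from h import *
q=capture("side");p=capture("top"); print(sense()["tcp_pos"])
a=cv2.resize(q["color"][150:310,270:430,::-1],None,fx=2.5,fy=2.5,interpolation=cv2.INTER_CUBIC)
b=cv2.resize(p["color"][80:240,260:420,::-1],None,fx=2.5,fy=2.5,interpolation=cv2.INTER_CUBIC)
cv2.imwrite("pics/s5.png",np.hstack([a,b]))
E
```

```text
time_s: 17.4
tcp_pos: [0.4675, -0.3046, 0.1372]
ee_rot: [[-0.125, -0.992, -0.0], [-0.992, 0.125, 0.0], [-0.0, 0.0, -1.0]]
wrist_force: [0.4, 0.1, 0.8]
gripper_width: 0.798
gripper_force: 0.0
time_s: 18.4
tcp_pos: [0.4698, -0.3653, 0.0634]
ee_rot: [[-0.123, -0.992, 0.002], [-0.992, 0.123, -0.001], [0.001, -0.003, -1.0]]
wrist_force: [-0.0, -0.8, -0.1]
gripper_width: 0.8
gripper_force: 0.0
[ 0.46942382 -0.36514954  0.06303357]
```

View pics/s5.png

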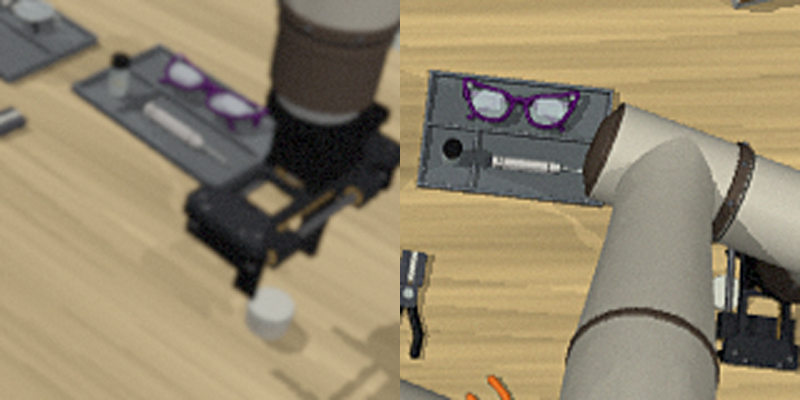

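The vial stands upright in its small bay, top view (453,150), and the pot sits under the open fingers. Descending and gripping.

```bash
python3 -m pendant '[{"x":0,"y":0,"z":-0.1,"rx":0,"ry":0,"rz":0,"claw":0.8},{"x":0,"y":0,"z":-0.17,"rx":0,"ry":0,"rz":0,"claw":0.8},{"x":0,"y":0,"z":-0.2,"rx":0,"ry":0,"rz":0,"claw":0.8},{"x":0,"y":0,"z":-0.2,"rx":0,"ry":0,"rz":0,"claw":0.8},{"x":0,"y":0,"z":-0.2,"rx":0,"ry":0,"rz":0,"claw":0.8},{"x":0,"y":0,"z":-0.2,"rx":0,"ry":0,"rz":0,"claw":0.5},{"x":0,"y":0,"z":-0.2,"rx":0,"ry":0,"rz":0,"claw":0.3},{"x":0,"y":0,"z":-0.2,"rx":0,"ry":0,"rz":0,"claw":0.3}]'
python3 -m pendant '[{"x":0,"y":0,"z":0,"rx":0,"ry":0,"rz":0,"claw":0.3},{"x":0,"y":0,"z":0,"rx":0,"ry":0,"rz":0,"claw":0.3},{"x":0,"y":0,"z":0,"rx":0,"ry":0,"rz":0,"claw":0.3},{"x":0,"y":0,"z":0,"rx":0,"ry":0,"rz":0,"claw":0.3},{"x":0,"y":0,"z":0.1,"rx":0,"ry":0,"rz":0,"claw":0.3},{"x":0,"y":0,"z":0.3,"rx":0,"ry":0,"rz":0,"claw":0.3},{"x":0,"y":0,"z":0.5,"rx":0,"ry":0,"rz":0,"claw":0.3},{"x":0,"y":0,"z":0.56,"rx":0,"ry":0,"rz":0,"claw":0.3}]'
```

```text
time_s: 19.5
tcp_pos: [0.469, -0.365, 0.0123]
ee_rot: [[-0.123, -0.992, 0.0], [-0.992, 0.123, -0.0], [0.0, -0.0, -1.0]]
wrist_force: [0.1, -0.1, 0.7]
gripper_width: 0.548
gripper_force: 0.0
time_s: 20.5
tcp_pos: [0.4704, -0.3658, 0.1558]
ee_rot: [[-0.123, -0.992, 0.006], [-0.992, 0.123, -0.003], [0.002, -0.006, -1.0]]
wrist_force: [0.2, -0.2, -0.4]
gripper_width: 0.447
gripper_force: 30.0
```

```bash
python3 -m pendant '[{"x":0.05,"y":0.1,"z":0,"rx":0,"ry":0,"rz":0,"claw":0.3},{"x":0.1,"y":0.25,"z":0,"rx":0,"ry":0,"rz":0,"claw":0.3},{"x":0.15,"y":0.4,"z":0,"rx":0,"ry":0,"rz":0,"claw":0.3},{"x":0.2,"y":0.55,"z":0,"rx":0,"ry":0,"rz":0,"claw":0.3},{"x":0.25,"y":0.7,"z":0,"rx":0,"ry":0,"rz":0,"claw":0.3},{"x":0.3,"y":0.85,"z":0,"rx":0,"ry":0,"rz":0,"claw":0.3},{"x":0.32,"y":1,"z":0,"rx":0,"ry":0,"rz":0,"claw":0.3},{"x":0.32,"y":1,"z":0,"rx":0,"ry":0,"rz":0,"claw":0.3}]'
python3 -m pendant '[{"x":0.04,"y":0.15,"z":0,"rx":0,"ry":0,"rz":0,"claw":0.3},{"x":0.08,"y":0.3,"z":0,"rx":0,"ry":0,"rz":0,"claw":0.3},{"x":0.12,"y":0.45,"z":0,"rx":0,"ry":0,"rz":0,"claw":0.3},{"x":0.16,"y":0.6,"z":0,"rx":0,"ry":0,"rz":0,"claw":0.3},{"x":0.2,"y":0.75,"z":0,"rx":0,"ry":0,"rz":0,"claw":0.3},{"x":0.24,"y":0.9,"z":0,"rx":0,"ry":0,"rz":0,"claw":0.3},{"x":0.28,"y":1,"z":0,"rx":0,"ry":0,"rz":0,"claw":0.3},{"x":0.3,"y":1,"z":0,"rx":0,"ry":0,"rz":0,"claw":0.3}]'
python3 -m pendant '[{"x":0,"y":0.15,"z":0,"rx":0,"ry":0,"rz":0,"claw":0.3},{"x":0,"y":0.28,"z":0,"rx":0,"ry":0,"rz":0,"claw":0.3},{"x":0,"y":0.356,"z":-0.05,"rx":0,"ry":0,"rz":0,"claw":0.3},{"x":0,"y":0.356,"z":-0.2,"rx":0,"ry":0,"rz":0,"claw":0.3},{"x":0,"y":0.356,"z":-0.35,"rx":0,"ry":0,"rz":0,"claw":0.3},{"x":0,"y":0.356,"z":-0.43,"rx":0,"ry":0,"rz":0,"claw":0.3},{"x":0,"y":0.356,"z":-0.45,"rx":0,"ry":0,"rz":0,"claw":0.3},{"x":0,"y":0.356,"z":-0.45,"rx":0,"ry":0,"rz":0,"claw":0.3}]'
```

```text
time_s: 21.5
tcp_pos: [0.5486, -0.1129, 0.151]
ee_rot: [[-0.12, -0.993, -0.002], [-0.993, 0.12, 0.0], [-0.0, 0.002, -1.0]]
wrist_force: [-0.8, 0.4, -0.8]
gripper_width: 0.444
gripper_force: 30.0
time_s: 22.5
tcp_pos: [0.6239, 0.1356, 0.1509]
ee_rot: [[-0.122, -0.993, -0.002], [-0.993, 0.122, -0.001], [0.001, 0.002, -1.0]]
wrist_force: [0.4, -0.0, -0.4]
gripper_width: 0.451
gripper_force: 30.0
time_s: 23.5
tcp_pos: [0.624, 0.2233, 0.0393]
ee_rot: [[-0.124, -0.992, -0.0], [-0.992, 0.124, -0.001], [0.001, 0.0, -1.0]]
wrist_force: [0.7, 0.1, -0.7]
gripper_width: 0.449
gripper_force: 30.0
```

```bash
python3 -m pendant '[{"x":0,"y":0,"z":-0.04,"rx":0,"ry":0,"rz":0,"claw":0.3},{"x":0,"y":0,"z":-0.07,"rx":0,"ry":0,"rz":0,"claw":0.3},{"x":0,"y":0,"z":-0.085,"rx":0,"ry":0,"rz":0,"claw":0.3},{"x":0,"y":0,"z":-0.093,"rx":0,"ry":0,"rz":0,"claw":0.3},{"x":0,"y":0,"z":-0.093,"rx":0,"ry":0,"rz":0,"claw":0.3},{"x":0,"y":0,"z":-0.093,"rx":0,"ry":0,"rz":0,"claw":0.3},{"x":0,"y":0,"z":-0.093,"rx":0,"ry":0,"rz":0,"claw":0.58},{"x":0,"y":0,"z":-0.093,"rx":0,"ry":0,"rz":0,"claw":0.58}]'
python3 -m pendant '[{"x":0,"y":0,"z":0,"rx":0,"ry":0,"rz":0,"claw":0.58},{"x":0,"y":0,"z":0.08,"rx":0,"ry":0,"rz":0,"claw":0.58},{"x":0,"y":0,"z":0.2,"rx":0,"ry":0,"rz":0,"claw":0.58},{"x":0,"y":0,"z":0.4,"rx":0,"ry":0,"rz":0,"claw":0.58},{"x":-0.1,"y":0,"z":0.5,"rx":0,"ry":0,"rz":0.05,"claw":0.58},{"x":-0.25,"y":-0.04,"z":0.5,"rx":0,"ry":0,"rz":0.1,"claw":0.58},{"x":-0.4,"y":-0.08,"z":0.5,"rx":0,"ry":0,"rz":0.15,"claw":0.58},{"x":-0.55,"y":-0.09,"z":0.5,"rx":0,"ry":0,"rz":0.2,"claw":0.58}]'
```

```text
time_s: 24.5
tcp_pos: [0.624, 0.2241, 0.0164]
ee_rot: [[-0.123, -0.992, 0.0], [-0.992, 0.123, 0.0], [-0.0, -0.0, -1.0]]
wrist_force: [0.3, 1.4, 0.7]
gripper_width: 0.556
gripper_force: 0.0
time_s: 25.5
tcp_pos: [0.4852, 0.2009, 0.1415]
ee_rot: [[0.487, -0.873, 0.0], [-0.873, -0.487, 0.0], [-0.0, -0.0, -1.0]]
wrist_force: [-0.2, 1.1, 0.7]
gripper_width: 0.578
gripper_force: 0.0
```

```bash
python3 -m pendant '[{"x":-0.07,"y":0,"z":0,"rx":0,"ry":0,"rz":0.06,"claw":0.58},{"x":-0.07,"y":0,"z":0,"rx":0,"ry":0,"rz":0.12,"claw":0.58},{"x":-0.07,"y":0,"z":0,"rx":0,"ry":0,"rz":0.18,"claw":0.58},{"x":-0.07,"y":0,"z":-0.05,"rx":0,"ry":0,"rz":0.23,"claw":0.58},{"x":-0.07,"y":0,"z":-0.15,"rx":0,"ry":0,"rz":0.247,"claw":0.58},{"x":-0.07,"y":0,"z":-0.28,"rx":0,"ry":0,"rz":0.247,"claw":0.58},{"x":-0.07,"y":0,"z":-0.28,"rx":0,"ry":0,"rz":0.247,"claw":0.58},{"x":-0.07,"y":0,"z":-0.28,"rx":0,"ry":0,"rz":0.247,"claw":0.58}]'
python3 - <<'E'
from h import *
q=capture("side");p=capture("top"); print(sense()["tcp_pos"])
a=cv2.resize(q["color"][90:220,170:300,::-1],None,fx=3,fy=3,interpolation=cv2.INTER_CUBIC)
b=cv2.resize(p["color"][100:230,140:270,::-1],None,fx=3,fy=3,interpolation=cv2.INTER_CUBIC)
cv2.imwrite("pics/s6.png",np.hstack([a,b]))
E
```

```text
time_s: 26.5
tcp_pos: [0.4697, 0.202, 0.0723]
ee_rot: [[0.958, -0.286, 0.002], [-0.286, -0.958, 0.001], [0.001, -0.001, -1.0]]
wrist_force: [-0.3, -0.2, 0.7]
gripper_width: 0.578
gripper_force: 0.0
[0.46981541 0.20222918 0.07277879]
```

View pics/s6.png

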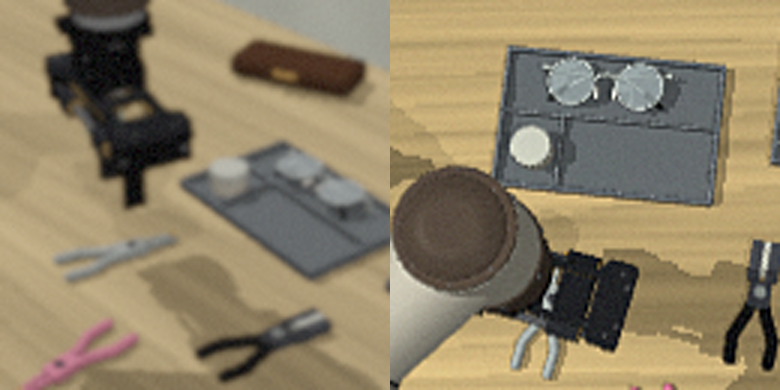

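The pot stands in its small bay at (530,145) in the top view, and the steel plier lies under the gripper. Descending and gripping.

```bash
python3 -m pendant '[{"x":0,"y":0,"z":-0.1,"rx":0,"ry":0,"rz":0,"claw":0.58},{"x":0,"y":0,"z":-0.18,"rx":0,"ry":0,"rz":0,"claw":0.58},{"x":0,"y":0,"z":-0.24,"rx":0,"ry":0,"rz":0,"claw":0.58},{"x":0,"y":0,"z":-0.265,"rx":0,"ry":0,"rz":0,"claw":0.58},{"x":0,"y":0,"z":-0.276,"rx":0,"ry":0,"rz":0,"claw":0.58},{"x":0,"y":0,"z":-0.276,"rx":0,"ry":0,"rz":0,"claw":0.58},{"x":0,"y":0,"z":-0.276,"rx":0,"ry":0,"rz":0,"claw":0.58},{"x":0,"y":0,"z":-0.276,"rx":0,"ry":0,"rz":0,"claw":0.3}]'
python3 -m pendant '[{"x":0,"y":0,"z":0,"rx":0,"ry":0,"rz":0,"claw":0},{"x":0,"y":0,"z":0,"rx":0,"ry":0,"rz":0,"claw":0},{"x":0,"y":0,"z":0,"rx":0,"ry":0,"rz":0,"claw":0},{"x":0,"y":0,"z":0,"rx":0,"ry":0,"rz":0,"claw":0},{"x":0,"y":0,"z":0,"rx":0,"ry":0,"rz":0,"claw":0},{"x":0,"y":0,"z":0,"rx":0,"ry":0,"rz":0,"claw":0},{"x":0,"y":0,"z":0,"rx":0,"ry":0,"rz":0,"claw":0},{"x":0,"y":0,"z":0,"rx":0,"ry":0,"rz":0,"claw":0}]'
```

```text
time_s: 27.6
tcp_pos: [0.4691, 0.2017, 0.0027]
ee_rot: [[0.958, -0.286, 0.001], [-0.286, -0.958, 0.001], [0.0, -0.001, -1.0]]
wrist_force: [-0.4, -0.6, 1.0]
gripper_width: 0.523
gripper_force: 0.0
time_s: 28.6
tcp_pos: [0.4689, 0.2016, 0.0023]
ee_rot: [[0.958, -0.286, 0.0], [-0.286, -0.958, 0.0], [0.0, -0.0, -1.0]]
wrist_force: [0.3, 0.7, 0.4]
gripper_width: 0.226
gripper_force: 29.9
```

```bash
python3 -m pendant '[{"x":0,"y":0,"z":0.1,"rx":0,"ry":0,"rz":0,"claw":0},{"x":0,"y":0,"z":0.3,"rx":0,"ry":0,"rz":0,"claw":0},{"x":0,"y":0,"z":0.45,"rx":0,"ry":0,"rz":-0.03,"claw":0},{"x":0.1,"y":-0.06,"z":0.5,"rx":0,"ry":0,"rz":-0.08,"claw":0},{"x":0.2,"y":-0.12,"z":0.5,"rx":0,"ry":0,"rz":-0.13,"claw":0},{"x":0.3,"y":-0.18,"z":0.5,"rx":0,"ry":0,"rz":-0.18,"claw":0},{"x":0.4,"y":-0.24,"z":0.5,"rx":0,"ry":0,"rz":-0.23,"claw":0},{"x":0.5,"y":-0.32,"z":0.5,"rx":0,"ry":0,"rz":-0.28,"claw":0}]'
python3 -m pendant '[{"x":0.04,"y":-0.03,"z":0,"rx":0,"ry":0,"rz":-0.05,"claw":0},{"x":0.072,"y":-0.061,"z":0,"rx":0,"ry":0,"rz":-0.1,"claw":0},{"x":0.072,"y":-0.061,"z":0,"rx":0,"ry":0,"rz":-0.15,"claw":0},{"x":0.072,"y":-0.061,"z":0,"rx":0,"ry":0,"rz":-0.161,"claw":0},{"x":0.072,"y":-0.061,"z":-0.1,"rx":0,"ry":0,"rz":-0.161,"claw":0},{"x":0.072,"y":-0.061,"z":-0.25,"rx":0,"ry":0,"rz":-0.161,"claw":0},{"x":0.072,"y":-0.061,"z":-0.35,"rx":0,"ry":0,"rz":-0.161,"claw":0},{"x":0.072,"y":-0.061,"z":-0.38,"rx":0,"ry":0,"rz":-0.161,"claw":0}]'
python3 - <<'E'
from h import *
q=capture("side");p=capture("top"); print(sense()["tcp_pos"])
a=cv2.resize(q["color"][90:220,200:330,::-1],None,fx=3,fy=3,interpolation=cv2.INTER_CUBIC)
b=cv2.resize(p["color"][80:210,140:270,::-1],None,fx=3,fy=3,interpolation=cv2.INTER_CUBIC)
cv2.imwrite("pics/s7.png",np.hstack([a,b]))
E
```

```text
time_s: 29.6
tcp_pos: [0.5942, 0.121, 0.1267]
ee_rot: [[0.386, -0.923, -0.001], [-0.923, -0.386, -0.0], [-0.0, 0.001, -1.0]]
wrist_force: [0.7, 1.0, -0.9]
gripper_width: 0.223
gripper_force: 29.9
time_s: 30.6
tcp_pos: [0.6105, 0.1059, 0.0304]
ee_rot: [[-0.103, -0.995, -0.004], [-0.995, 0.103, -0.001], [0.002, 0.004, -1.0]]
wrist_force: [0.3, -0.4, -0.6]
gripper_width: 0.229
gripper_force: 29.9
[0.61160311 0.1062609  0.0317512 ]
```

View pics/s7.png

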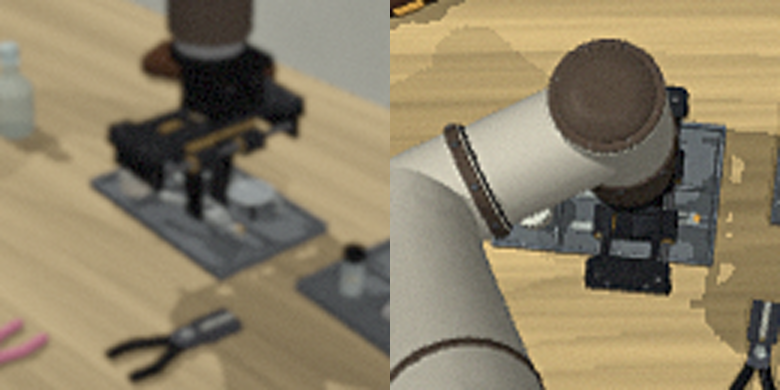

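The plier hangs over the tool bay, along it and clear of the pot. Lowering, releasing and retreating.

```bash
python3 -m pendant '[{"x":0,"y":0,"z":-0.04,"rx":0,"ry":0,"rz":0,"claw":0},{"x":0,"y":0,"z":-0.075,"rx":0,"ry":0,"rz":0,"claw":0},{"x":0,"y":0,"z":-0.095,"rx":0,"ry":0,"rz":0,"claw":0},{"x":0,"y":0,"z":-0.102,"rx":0,"ry":0,"rz":0,"claw":0},{"x":0,"y":0,"z":-0.102,"rx":0,"ry":0,"rz":0,"claw":0},{"x":0,"y":0,"z":-0.102,"rx":0,"ry":0,"rz":0,"claw":0},{"x":0,"y":0,"z":-0.102,"rx":0,"ry":0,"rz":0,"claw":0.36},{"x":0,"y":0,"z":-0.102,"rx":0,"ry":0,"rz":0,"claw":0.36}]'
python3 -m pendant '[{"x":0,"y":0,"z":0,"rx":0,"ry":0,"rz":0,"claw":0.36},{"x":0,"y":0,"z":0.06,"rx":0,"ry":0,"rz":0,"claw":0.36},{"x":0,"y":0,"z":0.2,"rx":0,"ry":0,"rz":0,"claw":0.36},{"x":0,"y":0,"z":0.4,"rx":0,"ry":0,"rz":0,"claw":0.36},{"x":-0.1,"y":0,"z":0.6,"rx":0,"ry":0,"rz":0,"claw":0.36},{"x":-0.3,"y":0,"z":0.7,"rx":0,"ry":0,"rz":0,"claw":0.36},{"x":-0.5,"y":0,"z":0.7,"rx":0,"ry":0,"rz":0,"claw":0.36},{"x":-0.7,"y":0,"z":0.7,"rx":0,"ry":0,"rz":0,"claw":0.36}]'
python3 - <<'E'
from h import *
q=capture("side");p=capture("top"); print(sense()["tcp_pos"])
a=cv2.resize(q["color"][90:240,230:380,::-1],None,fx=2.6,fy=2.6,interpolation=cv2.INTER_CUBIC)
b=cv2.resize(p["color"][80:230,160:310,::-1],None,fx=2.6,fy=2.6,interpolation=cv2.INTER_CUBIC)
cv2.imwrite("pics/s8.png",np.hstack([a,b]))
E
```

```text
time_s: 31.7
tcp_pos: [0.6122, 0.1064, 0.0072]
ee_rot: [[-0.105, -0.995, 0.001], [-0.995, 0.105, 0.0], [-0.0, -0.001, -1.0]]
wrist_force: [0.8, 0.7, -0.3]
gripper_width: 0.337
gripper_force: 0.0
time_s: 32.7
tcp_pos: [0.4357, 0.1062, 0.1833]
ee_rot: [[-0.105, -0.994, 0.002], [-0.994, 0.105, 0.002], [-0.002, -0.002, -1.0]]
wrist_force: [0.1, 0.0, 0.9]
gripper_width: 0.361
gripper_force: 0.0
[0.43230063 0.10500907 0.18283251]
```

View pics/s8.png

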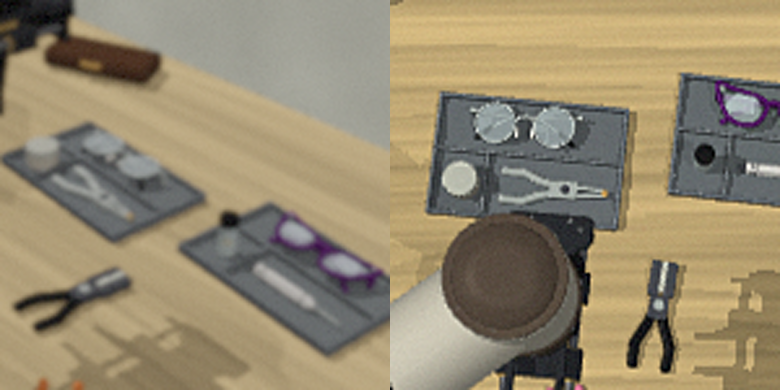

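The picture shows all four items inside their bays: plier at (555,187), pot at (460,178), vial at (705,155), screwdriver at (770,170). The frames and broad plier are where they were. Handing in.

```bash
python3 -m pendant '[{"x":0,"y":0,"z":0,"rx":0,"ry":0,"rz":0,"claw":0.36},{"x":0,"y":0,"z":0,"rx":0,"ry":0,"rz":0,"claw":0.36},{"x":0,"y":0,"z":0,"rx":0,"ry":0,"rz":0,"claw":0.36},{"x":0,"y":0,"z":0,"rx":0,"ry":0,"rz":0,"claw":0.36},{"x":0,"y":0,"z":0,"rx":0,"ry":0,"rz":0,"claw":0.36},{"x":0,"y":0,"z":0,"rx":0,"ry":0,"rz":0,"claw":0.36},{"x":0,"y":0,"z":0,"rx":0,"ry":0,"rz":0,"claw":0.36},{"x":0,"y":0,"z":0,"rx":0,"ry":0,"rz":0,"claw":0.36}]'; python3 -c "
from station import *
print(finish_job())"
```

```text
time_s: 33.8
tcp_pos: [0.4369, 0.1063, 0.1818]
ee_rot: [[-0.105, -0.995, 0.0], [-0.995, 0.105, 0.0], [-0.0, -0.0, -1.0]]
wrist_force: [0.2, 0.6, 0.3]
gripper_width: 0.365
gripper_force: 0.0
the job is handed in; nothing more can be done
None
```

I made up both jobs and handed them in at about 34 s: plier and pad pot in the round-frame tray, screwdriver and vial in the cat-eye tray, all in their bays in the last pictures; no verdict came back.

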